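# Latch the draw hook onto the anchor pin

## Robot

A 6-joint arm with a two-finger parallel gripper is mounted at the origin on a cart in front of the work surface, level with it; the furniture and walls round the work are solid. World frame = base frame: x ahead of the robot, y to its left, z up, the work surface at z = 0. Lengths are in m, angles in rad, forces in N, time in s.
With the tool pointing down it reaches from about 0.275 to 0.825 m from the base axis. Payload 5.2 kg.
Tool frame: the origin (TCP) lies at the very end of the fingers, on their centre line; the grasp point (between the pads) lies 19 mm behind it; y points along the fingers, z is the direction in which the jaws open and shut, and the axes are right-handed (so a half turn about y gives the same grasp; the last joint's range is limited). The gripper opens to 93 mm and grips with 3 to 60 N. Pads are 15 mm wide; open, the fingers measure 128 mm over their backs; the gripper's body (75 mm by 188 mm) begins 65 mm behind the grasp point.
Start: joints at [1.112, 0.259, 1.535, -0, 1.348, -0.203], TCP at [0.139, 0.532, 0.219] pointing down, gripper open.
Joint ranges: [-3.14, 3.14], [-0.91, 2.08], [0.19, 2.58], [-1.22, 4.36], [0.22, 2.71], [-3.12, 3.12]. Speed limits (rad/s): [2.57, 2.57, 3.14, 3.14, 3.14, 3.14].

## Interface

Orientations are given as [roll, pitch, yaw] about the fixed x, y, z axes, in that order (R = Rz(yaw) Ry(pitch) Rx(roll)).
In Python, from plant import sense, vision, workorder gives the robot as it stands.
- The arm moves only by the shell command python3 -m inch 'ROWS' [FORCE]. ROWS is JSON, a list of rows, each a list of 3 entries, a list of its own where there are three numbers: the turn, a rotation vector about the world's x, y, z in rad, then the shift along the world's x, y, z in cm, then the opening, from 0 (shut) to 1 (fully open). A call has 1 to 12 rows; each row shifts and turns the commanded pose from where the row before left it; what a row does not reach is not made up. A row lasts 1/10 s, in which the tool goes at most 50 mm and 8.59 degrees, less where a joint would pass 70% of its speed; a pose out of reach is approached as far as the arm can. A call is refused whole if a number of a shift passes 5 or a number of a turn 0.15, either way. A call with a gripper value outside its range is refused whole. The fingers move at their own pace and stop on an object; FORCE is the grip in N (left out, the last holds). Time passes only in rows, so rows that do not move let the fingers close. It gives the time, the measured TCP pose, the force and the opening at its end, in the units of the state.
- sense(): the state, without advancing time (a new reading comes with each control period).
- vision.camera(name): name is "scene" or "top"; returns (picture, depth): 400x640x3 uint8, red, green, blue; 400x640 float32, m along the optical axis (not along the pixel's ray), 0 where there is no reading.
- vision.camera_info(name): a dict with "mtx" (3x3 intrinsics, pixels), "extrinsics" (4x4, takes a point from camera to world coordinates). Camera axes: x right, y down, z forward; pixel columns grow to the right and rows downward; lengths in m; the calibration is good to about 2 mm. A picture is of the moment at which its call begins. camera_info takes no time and is no camera call.
- workorder.close_job(): hands the job in, once; it reports no verdict.
The state is a dict: "time_s": time; "qpos": joint angles; "qvel": joint speeds; "effort": joint torques, N m; "eef_pos": TCP position; "tool_rot": TCP orientation; "ft_force": force on the tool from outside, world axes, zero at the start; "moment": the same for the moment, N m; "grip_width": finger opening in m.
Only numpy, scipy, OpenCV 4.12 (cv2) and the standard library are available. Lean on these libraries where they do the work, as an engineer would, in place of code of your own. Each camera call takes 0.05 s, during which the arm holds its last target. There are 200 camera calls.

## Task

Couple the draw hook of the pull rig to the anchor stand: pick the hook up by its grip block, bring it to the stand's deck with its open mouth towards the headed pin, and push it gently onto the pin until the sprung latch has given way and flipped fully shut behind the pin. Then tug the hook back gently until the latch bears on the pin, to prove that it holds, and let go, leaving the hook coupled and lying flat on the deck.

Things in the scene. Friction and masses are not known exactly. Their poses are not given: they have to be found in the camera images.
- hook: Draw hook, loose, steel, two prongs: 174 mm long, 41 wide, 16 thick, lying flat, about 0.35 kg. Origin on its underside; its x axis points out of the open mouth (the way it is pushed), z up. Prongs end at x = +66 mm, round rear end at x = -110 mm. Each prong is two cheek plates with a gap for the latch.
- grip (a point): Centre of the grip block, the dark ribbed block standing on the hook's shank: 30 mm along the hook's x, 18 mm across (y), from 16 to 62 mm above the hook's underside. The point is at x = -45 mm of the hook, 42 mm above its underside. Axes as the hook's. Grip firmly (60 N or more).
- throat (a point): Where the pin's axis lies in the hook when fully home: x = +18.5 mm of the hook's origin, half-way up (8 mm). The throat floor is 6 mm behind it (x = +12.5). The throat is 16 mm wide (y = -8 to +8 mm) up to x = 48 mm, then flares to about 30 mm wide at the prong ends.
- latch (a joint): Sprung latch: dark 5 mm bar across the throat, hinged in the +y prong at x = 44, y = 12 mm of the hook, 21.5 mm long. 0 = shut; grows to 1.4 rad as it is pushed inwards. An entering pin pushes it to about 1 rad (4 to 14 N); it flips shut by itself only in the last 2 mm or so of the push. It cannot open outwards: then the hook can go back about 14 mm until the latch bears on the pin (tug with 10 N or so).
- stand: Anchor stand, fixed: flat aluminium deck 250 x 90 x 8 mm with a dark block 42 mm high across its far end (x = 107 to 123 mm). Origin at the centre of the underside; x along the deck towards the block. The hook goes on from the -x side, its x along the stand's x, and ends lying flat on the deck.
- slot (a point): Middle of the pin's slot, on the deck's top, 30 mm ahead of the stand's origin on its centre line. The upright steel pin (12 mm diameter, 24 mm head whose underside is 22 mm above the deck) is clamped tight anywhere from 26 mm before to 26 mm past this point along the stand's x: its place is not measured, feel or see it. Never push or pull the hook on the pin with 25 N or more.

How it is judged:
By the outcome, as a careful person would: the job done as asked, in the order asked, and still so for the second after the job is handed in, with the robot touching nothing.
It also fails if it takes over 70 s, if anything falls off the work surface, if the arm or the gripper's body presses on something with over 40 N, if the wrist force passes 120 N, or if a joint passes its speed limit or range.

## Working session

There is one attempt and no reset: what is moved stays moved. The work goes in short steps, Python scripts to look and compute and a shell command to move; the robot and the scene stay as the last step left them, time stands still between calls to the robot, and variables do not carry over. Pictures are saved under pics/ and viewed, about 8 in all and at most 12, crops included, and the job is handed in when it is done.

```bash
ls; mkdir -p pics
python3 - <<'E'
from plant import sense, vision
import cv2
for n in ("scene","top"):
    p,d=vision.camera(n); cv2.imwrite(f"pics/{n}0.png",p[:,:,::-1])
    i=vision.camera_info(n); print(n,i["mtx"],i["extrinsics"])
print(sense())
E
```

```text
pics
scene [[454.3832572    0.         316.31614698]
 [  0.         454.3832572  201.0543439 ]
 [  0.           0.           1.        ]] [[ 0.57372372 -0.52375936  0.62969613 -0.05386876]
 [-0.81875954 -0.34631688  0.45792732 -0.45655455]
 [-0.02176932 -0.77829349 -0.62752318  0.66551879]
 [ 0.          0.          0.          1.        ]]
top [[417.07080575   0.         323.65569974]
 [  0.         417.07080575 199.81478316]
 [  0.           0.           1.        ]] [[ 0.01673694 -0.97876847  0.20428449  0.36389852]
 [-0.99984503 -0.01749883 -0.00192356 -0.03372916]
 [ 0.00545746 -0.20422064 -0.97890967  0.90041273]
 [ 0.          0.          0.          1.        ]]
{'time_s': 0.1, 'qpos': array([ 1.11221540e+00,  2.59259887e-01,  1.53597882e+00,  9.55507056e-06,
        1.34799889e+00, -2.02784671e-01]), 'qvel': array([ 5.41021331e-04, -8.25980238e-04, -3.97623476e-03,  7.68917796e-05,
       -2.13576115e-03, -1.09417390e-03]), 'effort': array([ 1.86273675e-03, -4.38208830e+01, -2.84644336e+01,  7.22542685e-02,
        3.60253640e-02, -5.79180028e-05]), 'eef_pos': array([0.13890067, 0.53165982, 0.21790427]), 'tool_rot': array([-1.57240569e+00,  3.40412553e-04, -2.55798646e-01]), 'ft_force': array([-0.67621918, -0.2568068 ,  0.31713862]), 'moment': array([ 0.02315536,  0.01744002, -0.00040176]), 'grip_width': 0.09300352107158472}
```

View pics/scene0.png

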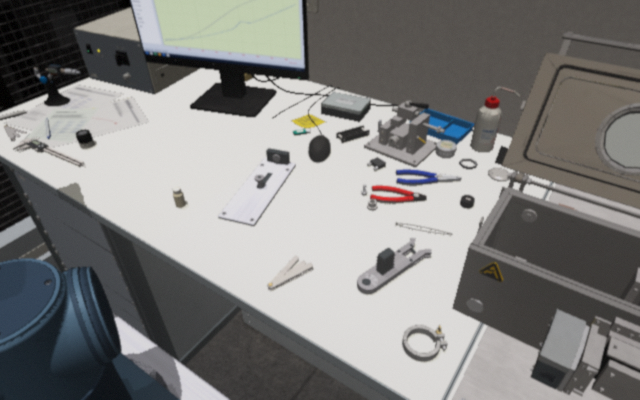

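View pics/top0.png

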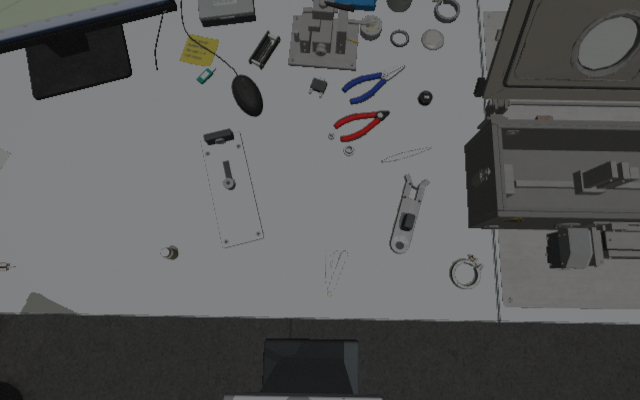

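The scene view shows the hook at about (395,268) with its grip block at (386,260), and the stand at (258,192) with its pin at (263,180). In the top view the stand's corners are about (202,140), (240,133), (263,237) and (224,247). The pin is at (229,183), the grip at (407,220), and the mouth faces up the image.

```bash
cat > h.py <<'E'
from plant import sense, vision
import cv2, numpy as np
def cloud(n):
    p,d=vision.camera(n); i=vision.camera_info(n); K=i["mtx"]; T=i["extrinsics"]
    v,u=np.mgrid[:400,:640]
    P=np.stack([(u-K[0,2])/K[0,0]*d,(v-K[1,2])/K[1,1]*d,d],-1)
    W=P@T[:3,:3].T+T[:3,3]; W[d==0]=np.nan
    return p,W
def plane(n,uv,z):
    i=vision.camera_info(n); K=i["mtx"]; T=i["extrinsics"]
    r=T[:3,:3]@np.linalg.solve(K,[uv[0],uv[1],1]); return T[:3,3]+r*(z-T[2,3])/r[2]
def crop(p,x0,y0,x1,y1,s,name):
    cv2.imwrite("pics/"+name,cv2.resize(p[y0:y1,x0:x1,::-1],None,fx=s,fy=s,interpolation=cv2.INTER_CUBIC))
E
python3 - <<'E'
from h import *
np.set_printoptions(precision=4,suppress=True)
for n in ("top","scene"):
    p,W=cloud(n)
    z=W[:,:,2]
    g=plane(n,(407,220) if n=="top" else (386,256),0.06); print(n,"g0",g)
    near=np.hypot(W[:,:,0]-g[0],W[:,:,1]-g[1])<0.14
    for lo,hi in((-.01,.004),(.010,.024),(.05,.075)):
        m=near&(z>lo)&(z<hi); print(lo,m.sum(),np.median(W[m],0), W[m].min(0) if m.any() else 0,W[m].max(0) if m.any() else 0)
        if lo>0 and m.sum()>5:
            r=cv2.minAreaRect((W[m][:,:2]*1000).astype(np.float32)); print(r)
    if n=="top":
        crop(p,190,120,280,260,4,"a.png"); a=p[165:260,380:440]
        crop(p,380,165,440,260,6,"b.png")
        for uv in((202,140),(240,133),(263,237),(224,247)): print(plane(n,uv,0.008))
a=cv2.imread("pics/a.png");b=cv2.imread("pics/b.png")
b=cv2.copyMakeBorder(b[:560],0,0,0,0,0); a=cv2.copyMakeBorder(a,0,max(0,b.shape[0]-a.shape[0]),0,0,0)
cv2.imwrite("pics/ab.png",np.hstack([a,b]) if a.shape[0]==b.shape[0] else np.hstack([a[:560],b[:560]]))
E
```

```text
top g0 [ 0.5003 -0.2061  0.06  ]
-0.01 11062 [ 0.4927 -0.1975  0.001 ] [ 0.3619 -0.3456 -0.0061] [ 0.64   -0.0674  0.004 ]
0.01 1181 [ 0.5195 -0.2123  0.017 ] [ 0.4008 -0.3197  0.0101] [ 0.6098 -0.0805  0.0236]
((512.4047241210938, -212.0564727783203), (239.24468994140625, 194.3362579345703), 81.71481323242188)
0.05 145 [ 0.4989 -0.2089  0.0624] [ 0.4839 -0.2203  0.0503] [ 0.5158 -0.1984  0.0657]
((499.83056640625, -209.76446533203125), (17.84943199157715, 30.18816566467285), 75.1960678100586)
[0.6827 0.2404 0.008 ]
[0.7009 0.156  0.008 ]
[0.4664 0.0932 0.008 ]
[0.4436 0.1753 0.008 ]
scene g0 [ 0.4927 -0.2139  0.06  ]
-0.01 11066 [ 0.4706 -0.2308 -0.0012] [ 0.3528 -0.3538 -0.0055] [ 0.6325 -0.0743  0.004 ]
0.01 1247 [ 0.4912 -0.2202  0.0147] [ 0.3885 -0.3537  0.0101] [ 0.6107 -0.1799  0.0237]
((497.3116455078125, -269.8128662109375), (163.55514526367188, 191.6494140625), 75.33684539794922)
0.05 194 [ 0.4948 -0.2144  0.0598] [ 0.4824 -0.3539  0.0502] [ 0.5157 -0.1977  0.0747]
((490.40673828125, -275.6780700683594), (154.14508056640625, 32.33101272583008), 82.41271209716797)
```

View pics/ab.png

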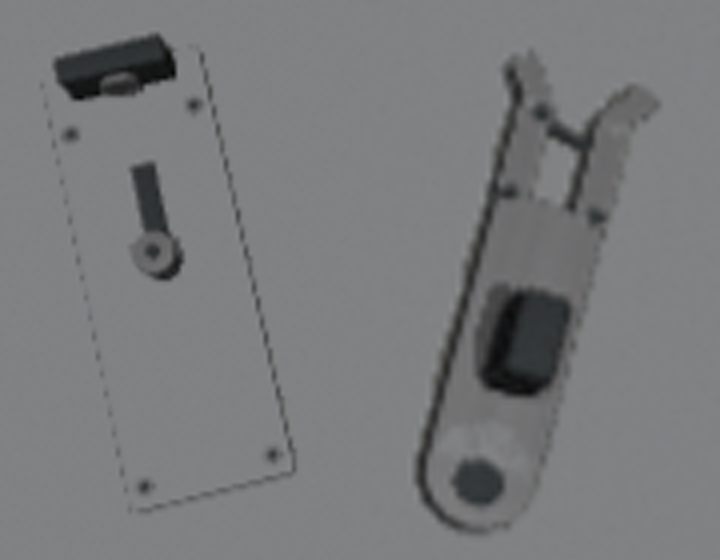

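Run:
```python
from h import *
np.set_printoptions(precision=4,suppress=True)
A=lambda x,y:plane("top",(190+(x+.5)/4-.5,120+(y+.5)/4-.5),.008)[:2]
nl,nr,fl,fr=[A(*q) for q in((132,512),(295,470),(44,82),(200,48))]
h=[A(*q) for q in((145,487),(272,455),(70,134),(194,105))]
for q in((nl,nr,fl,fr),h):
    n=(q[0]+q[1])/2;f=(q[2]+q[3])/2;d=f-n;s=q[0]-q[1]
    print("near",n,"far",f,"c",(n+f)/2,"len",np.linalg.norm(d),"w",np.linalg.norm(s),"yaw",np.arctan2(d[1],d[0]),np.arctan2(-s[0],s[1]))
p,W=cloud("top")
u,v=190+154.5/4-.5,120+251.5/4-.5
sub=W[176:190,222:236]; z=sub[:,:,2]
m=(z>.026)&(z<.05);print("head depth",m.sum(),np.nanmedian(sub[m],0),sub[m].min(0),sub[m].max(0))
print("head ray",plane("top",(u,v),.034),"deck z",np.nanmedian(W[200:225,222:240,2]))
m=(W[...,0]>.62)&(W[...,0]<.72)&(W[...,1]>.15)&(W[...,1]<.24)&(W[...,2]>.035)&(W[...,2]<.06)
print("block",cv2.minAreaRect((W[m][:,:2]*1000).astype(np.float32)))
B=lambda x,y,z:plane("top",(380+(x-360+.5)/6-.5,165+(y+.5)/6-.5),z)[:2]
rear=B(478,482,.016);print("hole",rear,"prongs",B(530,55,.016),B(650,98,.016))
# scene: check
p,W=cloud("scene")
sub=W[235:275,370:405]; m=(sub[...,2]>.05)&(sub[...,2]<.075)&(sub[...,1]>-.25)
print("scene grip",m.sum(),cv2.minAreaRect((sub[m][:,:2]*1000).astype(np.float32)),np.median(sub[m],0))
crop(p,210,140,310,230,6,"s.png")
```

```text
near [0.4541 0.1353] far [0.6932 0.2003] c [0.5737 0.1678] len 0.24778252354559477 w 0.08903818029894592 yaw 0.2655485893062931 0.27224870551815983
near [0.4648 0.1386] far [0.6612 0.1926] c [0.563  0.1656] len 0.2036686949087249 w 0.06945834506686284 yaw 0.26823993334297674 0.2674855429199292
head depth 94 [0.5779 0.1691 0.037 ] [0.5681 0.1581 0.0324] [0.5883 0.1802 0.0406]
head ray [0.5791 0.1694 0.034 ] deck z 0.008863725161869895
block ((683.2069091796875, 198.3382568359375), (20.235782623291016, 60.14623260498047), 12.932872772216797)
hole [ 0.4536 -0.1974] prongs [ 0.6103 -0.2196] [ 0.5948 -0.2631]
scene grip 171 ((498.9298095703125, -211.02822875976562), (18.759552001953125, 32.90330505371094), 71.9764633178711) [ 0.4957 -0.2122  0.0596]
```

View pics/s.png

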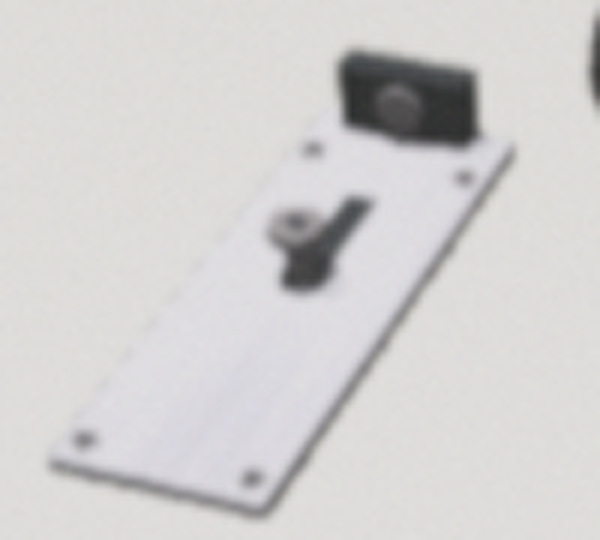

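The close-up shows the pin near the back end of its slot, with its head at about (295,228) in the crop and the deck clear. The pin works out at about (0.579, 0.169) and the stand yaw at 0.268. The hook yaw is about -0.26, so the tool is already lined up with it. I'll move over the grip now.

```bash
python3 -m inch '[[[0,0,0],[1,-2,0],0.6],[[0,0,0],[2,-4.1,0],0.6],[[0,0,0],[2,-4.1,0],0.6],[[0,0,0],[2,-4.1,0],0.6],[[0,0,0],[2,-4.1,0],0.6],[[0,0,0],[2,-4.1,0],0.6],[[0,0,0],[2,-4.1,0],0.6],[[0,0,0],[2,-4.1,0],0.6],[[0,0,0],[2,-4.1,0],0.6],[[0,0,0],[2,-4.1,0],0.6],[[0,0,0],[2,-4.1,0],0.6],[[0,0,0],[2,-4.1,0],0.6]]' 60
```

```text
time_s: 1.5
eef_pos: [0.3696, 0.0593, 0.219]
tool_rot: [-1.57, -0.001, -0.256]
ft_force: [0.0, 1.1, 0.8]
grip_width: 0.0558
```

```bash
python3 -m inch '[[[0,0,0],[1.86,-3.86,-1.7],0.6],[[0,0,0],[1.86,-3.86,-1.7],0.6],[[0,0,0],[1.86,-3.86,-1.7],0.6],[[0,0,0],[1.86,-3.86,-1.7],0.6],[[0,0,0],[1.86,-3.86,-1.7],0.6],[[0,0,0],[1.86,-3.86,-1.7],0.6],[[0,0,0],[1.0,-2,-1],0.6],[[0,0,0],[0.9,-1.86,-0.7],0.6],[[0,0,0],[0,0,0],0.6],[[0,0,0],[0,0,0],0.6]]'
python3 - <<'E'
from h import *
p,W=cloud("scene"); crop(p,320,170,470,300,4,"c.png")
E
```

```text
time_s: 2.5
eef_pos: [0.4993, -0.2088, 0.0993]
tool_rot: [-1.57, 0.001, -0.257]
ft_force: [-0.3, 0.5, -0.3]
grip_width: 0.0557
```

View pics/c.png

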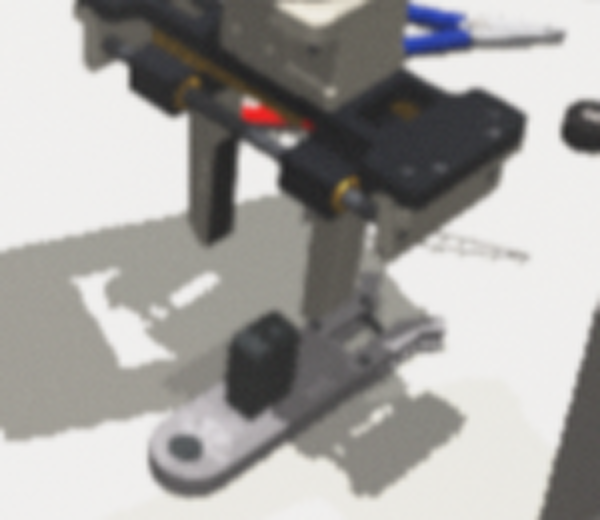

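The grip block, at crop (262,362), lies between the two fingers and slightly below them. I'll descend and close.

```bash
python3 -m inch '[[[0,0,0],[0,-0.1,-2],0.6],[[0,0,0],[0,0,-2],0.6],[[0,0,0],[0,0,-2],0.6],[[0,0,0],[0,0,-1],0.6],[[0,0,0],[0,0,-0.6],0.6],[[0,0,0],[0,0,0],0.6],[[0,0,0],[0,0,0],0.6]]'; python3 -m inch '[[[0,0,0],[0,0,0],0],[[0,0,0],[0,0,0],0],[[0,0,0],[0,0,0],0],[[0,0,0],[0,0,0],0],[[0,0,0],[0,0,0],0],[[0,0,0],[0,0,0],0],[[0,0,0],[0,0,0],0]]' 60
```

```text
time_s: 3.25
eef_pos: [0.5002, -0.2102, 0.0245]
tool_rot: [-1.571, -0.001, -0.255]
ft_force: [-0.7, 0.5, 0.0]
grip_width: 0.0555
time_s: 3.95
eef_pos: [0.4998, -0.2102, 0.0237]
tool_rot: [-1.571, -0.0, -0.256]
ft_force: [0.1, -0.3, 0.9]
grip_width: 0.0179
```

Grip width is 17.9 mm, so the block is held. Next I'll lift and carry the hook, turning it 0.524 rad on the way.

```bash
python3 -m inch '[[[0,0,0],[0,0,0.5],0],[[0,0,0],[0,0,1.5],0],[[0,0,0],[0,0,2],0],[[0,0,0],[0,0,2],0],[[0,0,0],[0,0,1.5],0],[[0,0,0],[0,0,0.5],0],[[0,0,0],[0,0,0],0]]' 60; python3 -m inch '[[[0,0,0.022],[-0.2,1.5,0],0],[[0,0,0.0456],[-0.4,2.9,0],0],[[0,0,0.0456],[-0.4,3.2,0],0],[[0,0,0.0456],[-0.4,3.2,0],0],[[0,0,0.0456],[-0.5,3.2,0],0],[[0,0,0.0456],[-0.5,3.2,0],0],[[0,0,0.0456],[-0.5,3.2,0],0],[[0,0,0.0456],[-0.5,3.2,0],0],[[0,0,0.0456],[-0.4,3.2,0],0],[[0,0,0.0456],[-0.4,3.2,0],0],[[0,0,0.0456],[-0.4,2.9,0],0],[[0,0,0.046],[-0.2,1.5,0],0]]'; python3 -m inch '[[[0,0,0],[0,0,0],0],[[0,0,0],[0,0,0],0]]'
python3 - <<'E'
from h import *
p,W=cloud("top"); crop(p,180,110,300,300,3,"d.png"); p,W=cloud("scene");crop(p,150,120,310,270,3,"e.png")
a=cv2.imread("pics/d.png");b=cv2.imread("pics/e.png");b=cv2.copyMakeBorder(b,0,a.shape[0]-b.shape[0],0,0,0)
c=np.hstack([a,b]);c=cv2.resize(c,None,fx=800/c.shape[1],fy=800/c.shape[1]);cv2.imwrite("pics/de.png",c);print(c.shape)
E
```

```text
time_s: 4.65
eef_pos: [0.4998, -0.2101, 0.104]
tool_rot: [-1.571, -0.001, -0.256]
ft_force: [0.3, -0.5, -4.4]
grip_width: 0.0177
time_s: 5.85
eef_pos: [0.4492, 0.1367, 0.1025]
tool_rot: [-1.569, 0.003, 0.273]
ft_force: [0.4, -0.6, -3.3]
grip_width: 0.0174
time_s: 6.05
eef_pos: [0.4506, 0.1343, 0.1028]
tool_rot: [-1.571, 0.002, 0.269]
ft_force: [0.0, -0.2, -3.9]
grip_width: 0.0176
(543, 800, 3)
```

View pics/de.png

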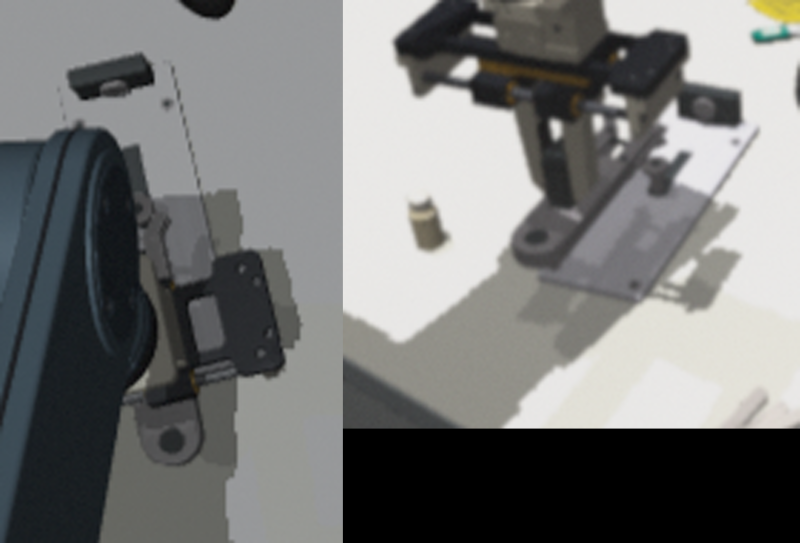

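The hook is carried level and in line with the deck, still behind the pin. The pin is at about (655,175) in the scene half and the hook's rear hole at (537,238). I'll descend to the deck.

```bash
python3 -m inch '[[[0,0,0],[0.1,0,-1],0],[[0,0,0],[0,0,-2],0],[[0,0,0],[0,0,-2],0],[[0,0,0],[0,0,-1.2],0],[[0,0,0],[0,0,-0.6],0],[[0,0,0],[0,0,0],0],[[0,0,0],[0,0,0],0]]'; python3 -m inch '[[[0,0,0],[0,0,-0.1],0],[[0,0,0],[0,0,-0.05],0],[[0,0,0],[0,0,0],0],[[0,0,0],[0,0,0],0]]'
```

```text
time_s: 6.85
eef_pos: [0.4531, 0.1336, 0.0358]
tool_rot: [-1.571, -0.0, 0.268]
ft_force: [0.6, -0.7, -3.2]
grip_width: 0.0177
time_s: 7.25
eef_pos: [0.4529, 0.1339, 0.0344]
tool_rot: [-1.571, -0.001, 0.268]
ft_force: [-0.4, 0.4, -3.8]
grip_width: 0.0178
```

```bash
python3 -m inch '[[[0,0,0],[0,0,-0.1],0],[[0,0,0],[0,0,-0.08],0],[[0,0,0],[0,0,0],0],[[0,0,0],[0,0,0],0]]'; python3 -m inch '[[[0,0,0],[0,0,-0.05],0],[[0,0,0],[0,0,0],0],[[0,0,0],[0,0,0],0]]'; python3 -m inch '[[[0,0,0],[0,0,-0.05],0],[[0,0,0],[0,0,0],0],[[0,0,0],[0,0,0],0]]'
```

```text
time_s: 7.65
eef_pos: [0.4527, 0.1339, 0.0323]
tool_rot: [-1.571, 0.0, 0.268]
ft_force: [-1.7, -0.2, -4.0]
grip_width: 0.0177
time_s: 7.95
eef_pos: [0.4527, 0.1339, 0.0318]
tool_rot: [-1.571, 0.0, 0.268]
ft_force: [-0.4, -0.0, -3.7]
grip_width: 0.0176
time_s: 8.25
eef_pos: [0.4528, 0.1339, 0.0317]
tool_rot: [-1.571, -0.0, 0.268]
ft_force: [-2.1, -1.0, 2.7]
grip_width: 0.0177
```

Deck contact felt (fz rose about 6 N). I'll ease off slightly and advance along the stand's x direction.

```bash
python3 -m inch '[[[0,0,0],[0,0,0.04],0],[[0,0,0],[0.48,0.13,0],0],[[0,0,0],[0.48,0.13,0],0],[[0,0,0],[0.48,0.13,0],0],[[0,0,0],[0.48,0.13,0],0],[[0,0,0],[0.48,0.14,0],0],[[0,0,0],[0.29,0.08,0],0],[[0,0,0],[0,0,0],0],[[0,0,0],[0,0,0],0]]'; python3 -m inch '[[[0,0,0],[0.19,0.053,0],0],[[0,0,0],[0.19,0.053,0],0],[[0,0,0],[0.1,0.026,0],0],[[0,0,0],[0,0,0],0],[[0,0,0],[0,0,0],0]]'
```

```text
time_s: 9.15
eef_pos: [0.4804, 0.1414, 0.0317]
tool_rot: [-1.571, -0.001, 0.268]
ft_force: [0.5, -0.1, -2.3]
grip_width: 0.0179
time_s: 9.65
eef_pos: [0.4846, 0.1427, 0.0317]
tool_rot: [-1.571, -0.0, 0.268]
ft_force: [-0.8, -0.6, -1.8]
grip_width: 0.018
```

```bash
for i in 1 2 ; do python3 -m inch '[[[0,0,0],[0.145,0.04,0],0],[[0,0,0],[0.145,0.04,0],0],[[0,0,0],[0,0,0],0]]'; done
```

```text
time_s: 9.95
eef_pos: [0.4875, 0.1435, 0.0317]
tool_rot: [-1.571, -0.0, 0.268]
ft_force: [-0.9, 0.3, -1.8]
grip_width: 0.0176
time_s: 10.25
eef_pos: [0.4881, 0.1437, 0.0318]
tool_rot: [-1.571, 0.004, 0.268]
ft_force: [-8.9, -4.8, 6.2]
grip_width: 0.0179
```

```bash
python3 -m inch '[[[0,0,0],[0.048,0.013,0],0],[[0,0,0],[0,0,0],0]]';python3 -m inch '[[[0,0,0],[0.048,0.013,0],0],[[0,0,0],[0,0,0],0]]'
```

```text
time_s: 10.45
eef_pos: [0.4881, 0.1438, 0.0318]
tool_rot: [-1.571, 0.005, 0.269]
ft_force: [-10.2, -3.2, 7.1]
grip_width: 0.0179
time_s: 10.65
eef_pos: [0.4884, 0.1439, 0.0318]
tool_rot: [-1.571, 0.005, 0.269]
ft_force: [-11.2, -4.1, 8.5]
grip_width: 0.0179
```

Resistance is about 12 N with little progress, so I'll look before pushing harder.

Run:
```python
from h import *
p,W=cloud("top"); crop(p,200,140,270,240,5,"f.png"); p,W=cloud("scene");crop(p,220,145,300,220,5,"g.png")
a=cv2.imread("pics/f.png");b=cv2.imread("pics/g.png");b=cv2.copyMakeBorder(b,0,a.shape[0]-b.shape[0],0,0,0)
cv2.imwrite("pics/fg.png",np.hstack([a,b])); print(sense()["ft_force"],sense()["moment"])
```

```text
[-10.62362961  -4.07345158   7.48657912] [-0.4524682   1.10516386 -0.10094169]
```

View pics/fg.png

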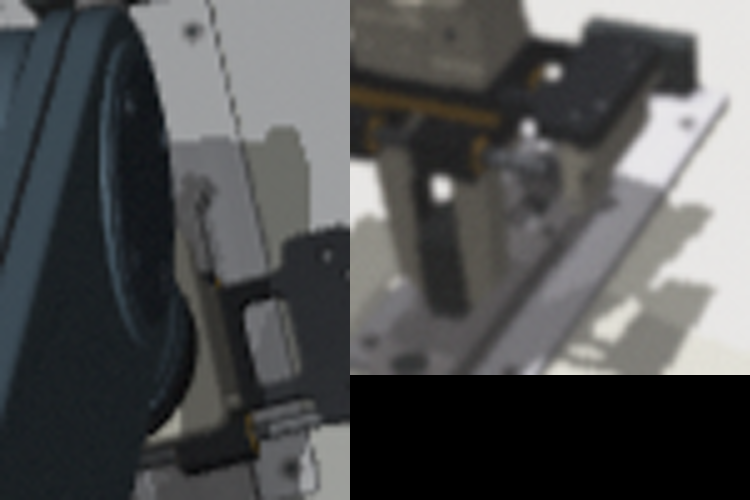

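The view is mostly occluded: in the scene half, the pin head sits between the prongs near (540,190). The side force (about 1 N) and moment are small, so this is latch resistance rather than a prong wedging on the pin. I'll unload the deck a touch and continue in 1 mm steps.

```bash
for i in 1; do python3 -m inch '[[[0,0,0],[0.048,0.013,0.03],0],[[0,0,0],[0,0,0],0]]'; python3 -m inch '[[[0,0,0],[0.048,0.013,0.02],0],[[0,0,0],[0,0,0],0]]';done
```

```text
time_s: 10.95
eef_pos: [0.4889, 0.144, 0.0319]
tool_rot: [-1.571, 0.005, 0.268]
ft_force: [-9.8, -3.6, 5.2]
grip_width: 0.0175
time_s: 11.15
eef_pos: [0.4892, 0.1442, 0.032]
tool_rot: [-1.57, 0.006, 0.269]
ft_force: [-9.1, -3.0, 4.2]
grip_width: 0.0178
```

```bash
for i in 1; do python3 -m inch '[[[0,0,0],[0.048,0.013,0.02],0],[[0,0,0],[0,0,0],0]]'; python3 -m inch '[[[0,0,0],[0.048,0.013,0.01],0],[[0,0,0],[0,0,0],0]]';python3 -m inch '[[[0,0,0],[0.048,0.013,0],0],[[0,0,0],[0,0,0],0]]';done
```

```text
time_s: 11.35
eef_pos: [0.4896, 0.1443, 0.0321]
tool_rot: [-1.57, 0.006, 0.268]
ft_force: [-9.7, -3.3, 3.9]
grip_width: 0.0176
time_s: 11.55
eef_pos: [0.49, 0.1445, 0.0321]
tool_rot: [-1.57, 0.006, 0.268]
ft_force: [-9.0, -2.0, 4.2]
grip_width: 0.018
time_s: 11.75
eef_pos: [0.4903, 0.1446, 0.0321]
tool_rot: [-1.57, 0.006, 0.269]
ft_force: [-9.8, -4.4, 4.1]
grip_width: 0.0179
```

```bash
for i in 1; do python3 -m inch '[[[0,0,0],[0.096,0.026,0],0],[[0,0,0],[0,0,0],0]]'; python3 -m inch '[[[0,0,0],[0.096,0.026,0],0],[[0,0,0],[0,0,0],0]]';python3 -m inch '[[[0,0,0],[0.096,0.026,0],0],[[0,0,0],[0,0,0],0]]';done; python3 -c "
from plant import sense;s=sense();print(s['moment'],s['eef_pos'],s['ft_force'])"
```

```text
time_s: 11.95
eef_pos: [0.4911, 0.145, 0.0321]
tool_rot: [-1.57, 0.007, 0.269]
ft_force: [-10.5, -2.9, 4.8]
grip_width: 0.0177
time_s: 12.15
eef_pos: [0.4919, 0.1453, 0.0321]
tool_rot: [-1.57, 0.007, 0.269]
ft_force: [-11.7, -2.0, 6.6]
grip_width: 0.0179
time_s: 12.35
eef_pos: [0.4927, 0.1456, 0.0321]
tool_rot: [-1.57, 0.007, 0.269]
ft_force: [-11.7, -2.7, 6.1]
grip_width: 0.0173
[-0.1744992   1.34532699  0.11238596] [0.49265647 0.14561901 0.03214452] [-11.68474423  -2.69481582   6.10709972]
```

```bash
for i in 1; do python3 -m inch '[[[0.001,-0.005,0],[0.145,0.04,0.02],0],[[0,0,0],[0.145,0.04,0],0],[[0,0,0],[0,0,0],0]]'; python3 -m inch '[[[0,0,0],[0.145,0.04,0],0],[[0,0,0],[0.145,0.04,0],0],[[0,0,0],[0,0,0],0]]';done; python3 -c "
from plant import sense;s=sense();print(s['moment'],s['eef_pos'],s['ft_force'])"
```

```text
time_s: 12.65
eef_pos: [0.496, 0.1469, 0.0318]
tool_rot: [-1.569, 0.001, 0.269]
ft_force: [-6.2, 1.2, -1.2]
grip_width: 0.0176
time_s: 12.95
eef_pos: [0.4992, 0.148, 0.0318]
tool_rot: [-1.569, 0.001, 0.269]
ft_force: [-6.1, 2.0, -2.2]
grip_width: 0.0175
[0.47919521 1.10849632 0.24103601] [0.49922889 0.14799478 0.03181247] [-6.09829485  2.04368951 -2.21232758]
```

The latch is giving way, with axial force down to 6 N. Continuing.

```bash
for i in 1 2 3; do python3 -m inch '[[[0,0,0],[0.145,0.04,0],0],[[0,0,0],[0.145,0.04,0],0],[[0,0,0],[0,0,0],0]]';done; python3 -c "
from plant import sense;s=sense();print(s['moment'],s['eef_pos'],s['ft_force'])"
```

```text
time_s: 13.25
eef_pos: [0.5026, 0.1489, 0.0318]
tool_rot: [-1.569, -0.0, 0.269]
ft_force: [-4.2, 2.6, -3.6]
grip_width: 0.0174
time_s: 13.55
eef_pos: [0.506, 0.1498, 0.0318]
tool_rot: [-1.569, -0.001, 0.269]
ft_force: [-3.9, 3.1, -5.1]
grip_width: 0.0176
time_s: 13.85
eef_pos: [0.5115, 0.1503, 0.0326]
tool_rot: [-1.571, -0.006, 0.268]
ft_force: [-1.5, 3.8, -6.0]
grip_width: 0.0176
[0.79993381 0.53571048 0.3324653 ] [0.51146433 0.15030398 0.03260398] [-1.46768845  3.77221607 -5.9758632 ]
```

```bash
python3 -m inch '[[[-0.001,0.005,0],[0.05,0.013,-0.05],0],[[0,0,0],[0,0,-0.03],0],[[0,0,0],[0,0,0],0]]'; python3 -m inch '[[[0,0,0],[0.096,0.026,0],0],[[0,0,0],[0,0,0],0]]'; python3 -c "
from plant import sense;s=sense();print(s['moment'],s['eef_pos'],s['ft_force'])"
```

```text
time_s: 14.15
eef_pos: [0.5128, 0.1503, 0.0324]
tool_rot: [-1.571, -0.003, 0.268]
ft_force: [0.4, 3.9, -5.0]
grip_width: 0.0175
time_s: 14.35
eef_pos: [0.513, 0.1504, 0.0322]
tool_rot: [-1.571, -0.001, 0.268]
ft_force: [1.3, 3.9, -3.5]
grip_width: 0.0178
[0.89920951 0.05673729 0.31578011] [0.51304916 0.15040753 0.0321693 ] [ 1.2653041   3.94176384 -3.53411984]
```

```bash
for i in 1 2 3; do python3 -m inch '[[[0,0,0],[0.145,0.04,0],0],[[0,0,0],[0,0,0],0]]'; done
```

```text
time_s: 14.55
eef_pos: [0.5142, 0.1508, 0.0319]
tool_rot: [-1.571, -0.001, 0.268]
ft_force: [0.7, 5.2, -6.2]
grip_width: 0.0179
time_s: 14.75
eef_pos: [0.5159, 0.1512, 0.0321]
tool_rot: [-1.571, -0.001, 0.268]
ft_force: [0.8, 3.2, -3.5]
grip_width: 0.0179
time_s: 14.95
eef_pos: [0.5172, 0.1508, 0.0321]
tool_rot: [-1.572, -0.0, 0.268]
ft_force: [-0.9, -0.3, -3.7]
grip_width: 0.0175
```

The side force dropped from about 4 N to 0, so the latch has probably flipped. I'll push gently on to the throat floor to make sure.

```bash
for i in 1 2 3; do python3 -m inch '[[[0,0,0],[0.07,0.02,0],0],[[0,0,0],[0,0,0],0]]'; done
```

```text
time_s: 15.15
eef_pos: [0.5176, 0.1513, 0.032]
tool_rot: [-1.571, 0.0, 0.268]
ft_force: [0.5, -0.2, -3.7]
grip_width: 0.0175
time_s: 15.35
eef_pos: [0.5177, 0.1516, 0.0319]
tool_rot: [-1.571, 0.001, 0.268]
ft_force: [-2.0, -1.6, -2.3]
grip_width: 0.0176
time_s: 15.55
eef_pos: [0.5177, 0.1516, 0.0319]
tool_rot: [-1.571, 0.003, 0.268]
ft_force: [-5.0, -2.9, 0.9]
grip_width: 0.0174
```

Throat floor contacted at about 6 N. Now the tug back.

```bash
python3 -m inch '[[[0,0,0],[-0.29,-0.08,0],0],[[0,0,0],[-0.29,-0.08,0],0],[[0,0,0],[-0.29,-0.08,0],0],[[0,0,0],[-0.29,-0.08,0],0],[[0,0,0],[0,0,0],0],[[0,0,0],[0,0,0],0]]';for i in 1 2 ; do python3 -m inch '[[[0,0,0],[-0.096,-0.026,0],0],[[0,0,0],[0,0,0],0]]'; done
```

```text
time_s: 16.15
eef_pos: [0.5074, 0.1489, 0.032]
tool_rot: [-1.571, -0.0, 0.268]
ft_force: [0.1, -0.3, -3.0]
grip_width: 0.0174
time_s: 16.35
eef_pos: [0.5063, 0.1486, 0.0319]
tool_rot: [-1.571, 0.0, 0.268]
ft_force: [-0.3, 0.1, -3.1]
grip_width: 0.0177
time_s: 16.55
eef_pos: [0.5052, 0.1484, 0.0319]
tool_rot: [-1.571, 0.0, 0.268]
ft_force: [-0.1, -0.3, -3.7]
grip_width: 0.0179
```

Moved 12.9 mm back freely with no latch force. The stop should come at about 14 mm.

```bash
for i in 1 2 3 4; do python3 -m inch '[[[0,0,0],[-0.07,-0.02,0],0],[[0,0,0],[0,0,0],0]]'; done
```

```text
time_s: 16.75
eef_pos: [0.5045, 0.1482, 0.0319]
tool_rot: [-1.571, 0.0, 0.268]
ft_force: [-0.1, -0.5, -3.7]
grip_width: 0.0177
time_s: 16.95
eef_pos: [0.5042, 0.148, 0.032]
tool_rot: [-1.571, -0.001, 0.268]
ft_force: [-0.3, -0.5, -3.2]
grip_width: 0.0177
time_s: 17.15
eef_pos: [0.5039, 0.1479, 0.0321]
tool_rot: [-1.571, -0.001, 0.268]
ft_force: [1.3, 1.9, -5.7]
grip_width: 0.0178
time_s: 17.35
eef_pos: [0.5037, 0.1478, 0.0323]
tool_rot: [-1.571, -0.002, 0.268]
ft_force: [5.1, 2.4, -6.2]
grip_width: 0.0175
```

```bash
for i in 1 2; do python3 -m inch '[[[0,0,0],[-0.07,-0.02,-0.02],0],[[0,0,0],[0,0,0],0]]'; done
```

```text
time_s: 17.55
eef_pos: [0.5036, 0.1477, 0.0322]
tool_rot: [-1.571, -0.003, 0.268]
ft_force: [5.7, 2.8, -7.2]
grip_width: 0.0179
time_s: 17.75
eef_pos: [0.5035, 0.1476, 0.0321]
tool_rot: [-1.571, -0.005, 0.268]
ft_force: [6.9, 2.3, -7.5]
grip_width: 0.0177
```

```bash
for i in 1 2; do python3 -m inch '[[[0,0,0],[-0.11,-0.03,-0.01],0],[[0,0,0],[0,0,0],0]]'; done
```

```text
time_s: 17.95
eef_pos: [0.5034, 0.1474, 0.0324]
tool_rot: [-1.571, -0.007, 0.268]
ft_force: [8.6, 2.9, -5.6]
grip_width: 0.0181
time_s: 18.15
eef_pos: [0.5032, 0.1473, 0.0325]
tool_rot: [-1.572, -0.009, 0.268]
ft_force: [11.4, 4.4, -7.8]
grip_width: 0.0174
```

It holds at 12 N after 15 mm of travel. I'll relax the pull, set the hook flat and release.

```bash
python3 -m inch '[[[0,0,0],[0.2,0.055,0],0],[[0,0,0],[0.25,0.07,0],0],[[0,0,0],[0,0,0],0],[[0,0,0],[0,0,-0.02],0],[[0,0,0],[0,0,0],0]]'
```

```text
time_s: 18.65
eef_pos: [0.504, 0.1478, 0.0317]
tool_rot: [-1.571, -0.001, 0.268]
ft_force: [3.9, -0.8, 2.2]
grip_width: 0.0178
```

```bash
python3 -m inch '[[[0,0,0],[0.05,0,0.02],0.5],[[0,0,0],[0,0,0],0.5],[[0,0,0],[0,0,0],0.5],[[0,0,0],[0,0,0],0.5],[[0,0,0],[0,0,0],0.5]]'; python3 -m inch '[[[0,0,0],[0,0,1],0.5],[[0,0,0],[0,0,2],0.5],[[0,0,0],[0,0,3],0.5],[[0,0,0],[0,0,4],0.5],[[0,0,0],[0,0,4],0.5],[[0,0,0],[0,0,3],0.5],[[0,0,0],[-2,-2,0],0.5],[[0,0,0],[-3,-3,0],0.5],[[0,0,0],[-3,-3,0],0.5],[[0,0,0],[-3,-3,0],0.5],[[0,0,0],[-2,-3,0],0.5],[[0,0,0],[0,-3,0],0.5]]';python3 -m inch '[[[0,0,0],[0,-4,0],0.5],[[0,0,0],[0,-4.5,0],0.5],[[0,0,0],[0,-4.5,0],0.5],[[0,0,0],[0,-4,0],0.5],[[0,0,0],[0,-2,0],0.5],[[0,0,0],[0,0,0],0.5]]'
python3 - <<'E'
from h import *
p,W=cloud("top"); crop(p,190,110,280,270,4,"i.png"); p,W=cloud("scene");crop(p,200,130,310,240,4,"j.png")
a=cv2.imread("pics/i.png")[:600];b=cv2.imread("pics/j.png");b=cv2.copyMakeBorder(b,0,a.shape[0]-b.shape[0],0,0,0)
c=np.hstack([a,b]);print(c.shape);cv2.imwrite("pics/ij.png",c[:600,:800])
E
```

```text
time_s: 19.15
eef_pos: [0.5036, 0.1479, 0.0312]
tool_rot: [-1.571, 0.001, 0.268]
ft_force: [-0.5, -0.4, 0.2]
grip_width: 0.0456
time_s: 20.35
eef_pos: [0.3713, -0.0224, 0.202]
tool_rot: [-1.571, 0.0, 0.269]
ft_force: [0.9, -0.1, -0.3]
grip_width: 0.0465
time_s: 20.95
eef_pos: [0.3739, -0.2148, 0.2019]
tool_rot: [-1.572, -0.0, 0.265]
ft_force: [-0.9, 1.2, -0.4]
grip_width: 0.0464
(600, 800, 3)
```

View pics/ij.png

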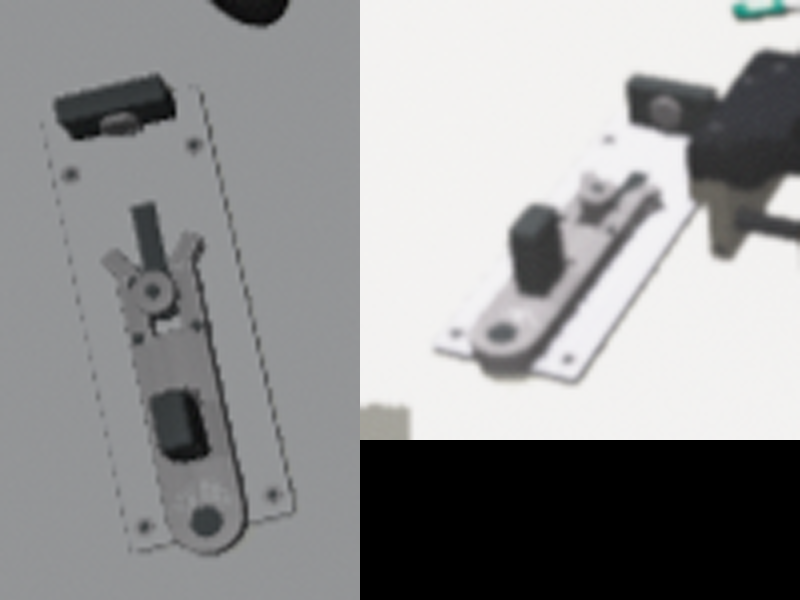

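The hook lies flat on the deck with the pin head at crop (152,290) between its prongs and a gap to the throat floor behind it. The latch itself is hidden under the head. The gripper is clear, so I'll hand in.

```bash
python3 -c "
from plant import workorder;print(workorder.close_job())"
```

```text
the job is handed in; nothing more can be done
None
```

The draw hook is coupled to the anchor stand and lying flat on the deck, and I handed the job in at about 21 s.

- **Push:** I gripped the hook by its block at 60 N and brought it along the deck onto the pin. The latch gave way at no more than about 12 N. The side force then dropped from about 4 N to 0, which I took as the latch flipping shut, and the hook met the throat floor at about 6 N.
- **Tug:** the hook slid back freely for about 14 mm, then the latch bore on the pin and held at about 12 N. I relaxed the pull, let go and backed the arm away.
- **Last checks:** the final pictures show the pin head between the prongs, the hook flat on the deck and the gripper clear. The wrist force read near zero.
- **Not confirmed by sight:** the latch is hidden under the pin head in both cameras, so its being shut rests on the tug and the drop in side force.
- **Disagreement:** total travel between floor contact and full tug was about 15 mm, against the stated 14 mm. I put the difference down to give in the arm and grip.

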